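# Free a broken test bar from jammed wedge jaws

## Task

The lower half of a snapped test bar is jammed in the lower wedge grip of the tensile machine. Take the mallet by its handle and free the bar with light taps straight down on the tops of the two steel jaws, left and right in turn so that neither gets far ahead of the other, until both jaws are fully down; keep the mallet off the bar, and leave the jaws and the bar alone with the fingers until then. Then put the mallet back on the bench and lift the bar out from under the upper grip, and stand it gently, broken end up, in the shallow tray with its other half, without upsetting that half or moving the other things on the bench.

Things in the scene. Friction and masses are not known exactly. Their poses are not given: they have to be found in the camera images.
- mallet_grip (a point): Loose mallet, 0.34 kg, standing on a face of its head, handle level. Head: upright cylinder 40 mm wide, 80 mm tall, flat nylon faces. Handle: wood, 22 mm wide, 28 mm tall, reaching 150 mm from the head's axis. The point is the handle's centre, 75 mm from the head's axis, 40 mm above the bench; x points along the handle to the head, z up; the lower face is 40 mm below it.
- jaw_left (a joint): Travel of the left steel wedge jaw: 0 jammed up, 0.022 m fully down on its stop. Per mm it goes 0.95 mm down and 0.31 mm outwards from the bar. Stiff: about 8 N down moves it, it stays where left, and a stroke drives it as far as the mallet's face goes past its top. The bar is let go when both jaws are past 0.018.
- jaw_right (a joint): The same for the right jaw, which goes down and outwards to the other side. The jaws must stay within 9 mm of each other in height.
- jaw_left_top (a point): Striking point on the flat level top of the left jaw, 42 mm from the bar's axis while jammed (z = 235 mm at travel 0), moving with the jaw. The top is 60 mm deep along x and reaches 30 mm nearer the bar and 10 mm farther out. Axes as frame.
- jaw_right_top (a point): The same point on the right jaw, on the bar's other side (-y).
- frame: Tensile machine, fixed. Origin on the bench below the bar's axis; x points from its front (robot side) to its back, y to the left jaw and the column, z up. Cream base 85 mm high, to 120 mm before the origin, y -120 to 300 mm; dark lower grip body 204 mm wide (y), 80 mm deep, top at 205 mm, jaws in it; square column at y 190 to 290 mm.
- specimen_mid (a point): Jammed lower half of a steel test bar, loose, 0.2 kg, 124 mm long, upright between the jaws, sinking with them. Point on its axis 62 mm above its foot; z up to the broken end. Foot: head 26 mm wide, 14 mm thick, in a pocket; shank 18 mm wide from 14 to 95 mm up, thinner above. Jaw tops are 40 mm above its foot. Jaws down, it has some mm of side play: bring it to frame's axis, then lift it 45 mm straight up.
- tray_in (a point): Centre of the inner floor (4 mm above the bench) of a shallow fixed aluminium tray, 200 mm along its x, 150 mm along its y, walls 4 mm thick, 18 mm high. The other half stands in its back part (x +50 to +70 mm); the rest is empty.
- other_half_mid (a point): Other half of the test bar, loose, 92 mm tall, standing on its 26 mm head in the tray; point on its axis 46 mm above its foot. Leave it standing.
- upper_grip_low (a point): Centre of the underside of the upper grip, hanging over the jaws on the bar's axis at 475 to 505 mm height, 80 mm deep (x), 204 mm wide (y), with the crosshead above it. No room for a gripper straight above the bar: come in tilted, from the front.

How it is judged:
On the way, in this order (a step that is already met when the one before it is completed fails the run):
1. both jaws driven down (value of joint each of jaw_left, jaw_right above 0.018 m), for 0.2 s.
2. mallet put back on the bench and let go (height (world z) of mallet_grip below 0.06 m and linear speed of mallet below 0.05 m/s and not (contact force between the fingers and mallet above 0.5 N)), for 0.2 s.
3. bar lifted clear of the jaws (z of specimen_mid in the frame of jaw_left_top above 0.062 m and height (world z) of specimen_mid above 0.24 m), for 0.1 s.
At the end, for the whole second after the job is handed in: The broken half stands upright (within 7 degrees), broken end up and at rest on the floor of the tray; its other half still stands in the tray; both jaws are down (travel over 0.018 m of 0.022); the mallet rests on the bench, clear of the tray and the machine (all of step 1 and angle between each of specimen_mid, other_half_mid's own z axis and vertical below 0.12 rad and x of specimen_mid in the frame of tray_in between -0.09 and 0.09 m and y of specimen_mid in the frame of tray_in between -0.065 and 0.065 m and z of specimen_mid in the frame of tray_in between 0.055 and 0.07 m and linear speed of each of specimen, mallet below 0.03 m/s and height (world z) of mallet_grip below 0.06 m and not (contact force between mallet and tray above 0.2 N) and not (contact force between mallet and frame above 0.2 N)); the robot touches nothing.
It fails at once if one jaw got more than 9 mm below the other (z of jaw_left_top in the frame of jaw_right_top above 0.009 m or z of jaw_left_top in the frame of jaw_right_top below -0.009 m).
It fails at once if a heavy blow (over 120 N between mallet and jaw), or the mallet hit the bar (over 8 N) ((contact force between mallet and jaw_left above 120 N or contact force between mallet and jaw_right above 120 N) or contact force between mallet and specimen above 8 N).
It fails at once if fingers or arm pushed a jaw or the bar before both jaws were down ((value of joint any of jaw_left, jaw_right below 0.017 m and (contact force between any of the fingers, the arm and jaw_left above 2 N or contact force between any of the fingers, the arm and jaw_right above 2 N)) or (value of joint any of jaw_left, jaw_right below 0.017 m and contact force between any of the fingers, the arm and specimen above 1.5 N)).
It fails at once if the bar was dropped (falling faster than 0.7 m/s low over the tray or bench) (linear speed of specimen above 0.7 m/s and height (world z) of specimen_mid below 0.12 m).
It fails at once if the other half was tipped or moved over 25 mm, or another thing on the bench was moved over 30 mm ((angle between other_half_mid's own z axis and vertical above 0.4 rad or distance of other_half_mid from where it was at the start of the episode above 0.025 m) or distance of any of test_block, beaker, caliper, spanner, grip_pin, brush from where it was at the start of the episode above 0.03 m).
It also fails if it takes over 72 s, if anything falls off the work surface, if the arm or the gripper's body presses on something with over 40 N, if the wrist force passes 120 N, or if a joint passes its speed limit or range.

## Robot

A 6-joint arm with a two-finger parallel gripper is mounted at the origin on the work surface. World frame = base frame: x ahead of the robot, y to its left, z up, the work surface at z = 0. Lengths are in m, angles in rad, forces in N, time in s.
With the tool pointing down it reaches from about 0.3 to 0.85 m from the base axis. Payload 5.4 kg.
Tool frame: the origin (TCP) lies on the front face of the gripper's body, between the roots of the fingers; the fingertips stand 73 mm ahead of it and the grasp point (between the pads) lies 54 mm ahead of it; z points along the fingers, y is the line along which they close (so a half turn about z gives the same grasp; the last joint's range is limited). The gripper opens to 85 mm and grips with 20 to 120 N. Pads are 22 mm wide; open, the fingers measure 114 mm over their backs; the gripper's body (76 mm by 85 mm) begins 54 mm behind the grasp point. The pads swing forward as they close: fully open they stand 13 mm farther back than shut.
Start: joints at [-1.482, 0.158, 1.597, -0, 1.386, -0.21], TCP at [0.169, -0.55, 0.304] pointing down, gripper open.
Joint ranges: [-2.91, 2.91], [-0.94, 2.29], [0.18, 2.7], [-1.29, 4.43], [0.17, 2.64], [-3, 3]. Speed limits (rad/s): [2.57, 2.57, 3.14, 3.14, 3.14, 3.14].

## Interface

Orientations are given as a unit quaternion [w, x, y, z].
In Python, from cell import bot gives the robot as it stands.
- The arm moves only by the tool play_rows, never from a script. Its arguments are lists of equal length, an entry for each row: "linear": the shift along the tool's x, y, z as a fraction of full scale, a list of three; "twist": the turn, a rotation vector about the tool's x, y, z as a fraction of full scale, a list of three. In form: {"linear": [[tx, ty, tz], ...], "twist": [[ax, ay, az], ...]}. A call has 1 to 10 rows; each row shifts and turns the commanded pose from where the row before left it, along the tool's axes as they then stand; what a row does not reach is not made up. Full scale, the value 1, is 2.5 cm for a shift and 0.15 rad for a turn. A row lasts 1/8 s, in which the tool goes at most 62.5 mm and 10.7 degrees, less where a joint would pass 70% of its speed; a pose out of reach is approached as far as the arm can. A call with a number of a shift or a turn outside -1 to 1 is refused whole. A call with a gripper value outside its range is refused whole. "gripper" is the opening, from 0 (shut) to 1 (fully open), set as the call begins (left out, the last holds). The fingers move at their own pace and stop on an object; "squeeze" is the grip in N (left out, the last holds). Time passes only in rows, so rows that do not move let the fingers close. It gives the time, the measured TCP pose, the force, the opening and the grip force at its end, in the units of the state.
- bot.get_obs(): the state, without advancing time (a new reading comes with each control period).
- bot.read_camera(name): name is "scene" or "side" or "wrist"; returns a dict with "img" (420x560x3 uint8, blue, green, red), "depth" (420x560 float32, m along the optical axis (not along the pixel's ray), 0 where there is no reading), "intrinsics" (3x3 intrinsics, pixels), "world_to_cam" (4x4, takes a point from world to camera coordinates); the wrist camera has in their place "hand_eye" (4x4, takes a point from camera to tool coordinates, whose origin is the TCP and whose axes are the flange's). Camera axes: x right, y up, looking along -z (the intrinsics and any distortion apply to the point x, -y, -z); pixel columns grow to the right and rows downward; lengths in m; the calibration is good to about 2 mm. A picture is of the moment at which its call begins: read the wrist's pose just before it.
- bot.hand_in(): hands the job in; it is judged then, once.
The state is a dict: "time_s": time; "joint_positions": joint angles; "qd": joint speeds; "tau": joint torques, N m; "ee_pos": TCP position; "tool_rot": TCP orientation; "contact_force": force on the tool from outside, world axes, zero at the start; "moment": the same for the moment, N m; "finger_gap": finger opening in m; "grip_force": force on a finger pad.
Only numpy, scipy, OpenCV 4.12 (cv2) and the standard library are available. Lean on these libraries where they do the work, as an engineer would, in place of code of your own. Each camera call takes 0.05 s, during which the arm holds its last target. There are 200 camera calls.

## Working session

There is one attempt and no reset: what is moved stays moved. The work goes in short steps, Python scripts to look and compute and a tool call to move; the robot and the scene stay as the last step left them, time stands still between calls to the robot, and variables do not carry over. Pictures are saved under pics/ and viewed, at most 10 in all, crops included, and the job is handed in when it is done.

Besides the shell and the picture viewer there is one more tool, called after ">>>" as a command line: name --argument value ..., lists and objects as JSON in quotes. play_rows: Moves the arm, as the interface text tells. Its arguments: {"type":"object","properties":{"linear":{"type":"array","items":{"type":"array","items":{"type":"number","minimum":-1,"maximum":1}}},"twist":{"type":"array","items":{"type":"array","items":{"type":"number","minimum":-1,"maximum":1}}},"gripper":{"type":"number"},"squeeze":{"type":"number"}},"required":["linear","twist"]}

```bash
ls; mkdir -p pics
cat > h.py <<'E'
import numpy as np, cv2
from cell import bot
from scipy.spatial.transform import Rotation as R
def pose():
    o=bot.get_obs(); q=o["tool_rot"]; return np.array(o["ee_pos"]),R.from_quat([q[1],q[2],q[3],q[0]]),o
def cam(name):
    p,r,o=pose(); c=bot.read_camera(name)
    if name=="wrist":
        T=np.eye(4);T[:3,:3]=r.as_matrix();T[:3,3]=p; c["c2w"]=T@np.array(c["hand_eye"])
    else: c["c2w"]=np.linalg.inv(np.array(c["world_to_cam"]))
    return c
def cloud(c):
    K=np.array(c["intrinsics"]);d=c["depth"];v,u=np.mgrid[:d.shape[0],:d.shape[1]]
    P=np.stack([(u-K[0,2])/K[0,0]*d,-(v-K[1,2])/K[1,1]*d,-d],-1)
    W=P@c["c2w"][:3,:3].T+c["c2w"][:3,3]; W[d==0]=np.nan; return W
E
python3 - <<'E'
from h import *
for n in ["scene","side","wrist"]:
    c=cam(n); cv2.imwrite(f"pics/{n}0.png",c["img"]); W=cloud(c); np.savez(f"{n}0.npz",W=W,img=c["img"],K=c["intrinsics"],c2w=c["c2w"])
    print(n,c["c2w"].round(3).tolist(),np.array(c["intrinsics"]).round(1).tolist(),(c["depth"]==0).mean(), {k:v for k,v in c.items() if k not in("img","depth","c2w")}.keys())
a=cv2.imread("pics/scene0.png");b=cv2.imread("pics/side0.png")
E
```

```text
pics
scene [[0.863, -0.291, 0.414, 1.118], [0.506, 0.522, -0.687, -1.068], [-0.016, 0.801, 0.598, 1.114], [0.0, 0.0, 0.0, 1.0]] [[512.1, 0.0, 269.4], [0.0, 512.1, 208.7], [0.0, 0.0, 1.0]] 0.012372448979591836 dict_keys(['intrinsics', 'world_to_cam'])
side [[-0.758, 0.376, -0.533, 0.007], [-0.652, -0.447, 0.612, 0.536], [-0.008, 0.812, 0.584, 0.86], [0.0, 0.0, 0.0, 1.0]] [[471.9, 0.0, 283.6], [0.0, 471.9, 216.1], [0.0, 0.0, 1.0]] 0.0039115646258503405 dict_keys(['intrinsics', 'world_to_cam'])
wrist [[0.294, 0.909, 0.294, 0.245], [-0.956, 0.28, 0.089, -0.526], [-0.002, -0.308, 0.952, 0.372], [0.0, 0.0, 0.0, 1.0]] [[358.4, 0.0, 284.1], [0.0, 358.4, 201.8], [0.0, 0.0, 1.0]] 0.004362244897959184 dict_keys(['intrinsics', 'hand_eye'])
```

View pics/scene0.png

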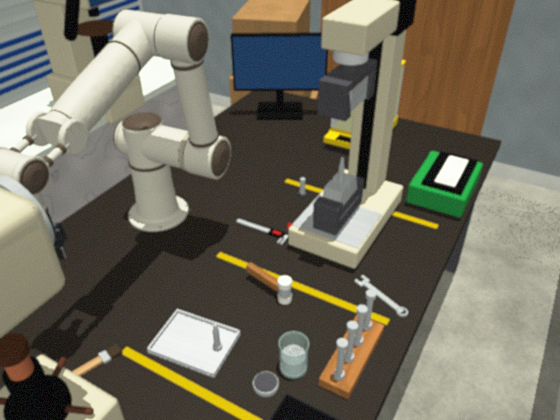

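View pics/side0.png

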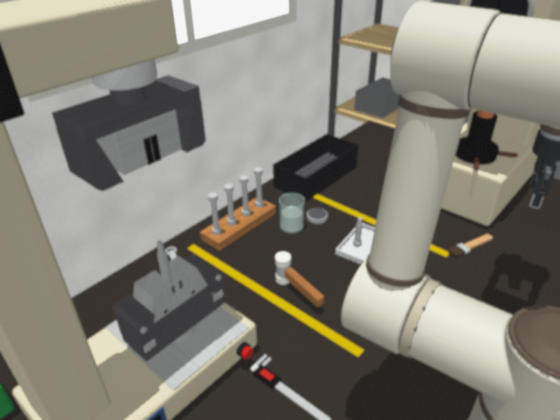

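The scene view shows the mallet (head 286,290; handle end 250,268), the tray (195,342) with its half (217,337), and the machine with bar (341,170). The side view shows the same: mallet head 283,265, bar 163,265, jaws and grip body 170,300.

Run:
```python
from h import *
def L(n): z=np.load(n+"0.npz"); return z["W"],z["img"]
def rect(P,name):
    P=P.astype(np.float32); r=cv2.minAreaRect(P); print(name,len(P),"c",np.round(r[0],4),"size",np.round(r[1],3),"ang",round(r[2],2)," box",cv2.boxPoints(r).round(3).tolist())
for n in ["scene","side"]:
    W,img=L(n); hsv=cv2.cvtColor(img,cv2.COLOR_BGR2HSV); z=W[...,2]; X=W[...,0];Y=W[...,1]
    print(n)
    for nm,(u,v) in {"scene":{"bar":(341,172),"base":(330,245),"mh":(286,283),"mhandle":(262,275),"half":(217,337),"ugrip":(345,95)},"side":{"bar":(163,262),"mh":(283,262),"mhandle":(305,285),"half":(358,232),"ugrip":(130,140)}}[n].items(): print(nm,W[v,u].round(3))
    org=(hsv[...,0]<18)&(hsv[...,1]>100)&(z>0.03)&(z<0.065)&(np.isfinite(z))
    u0,v0,u1,v1={"scene":(235,255,283,300),"side":(285,262,330,310)}[n]
    M=np.zeros_like(org);M[v0:v1,u0:u1]=1
    rect(W[org&M][:,:2],"handle")
    u0,v0,u1,v1={"scene":(274,272,296,306),"side":(270,248,296,290)}[n]
    M=np.zeros_like(org);M[v0:v1,u0:u1]=1
    h=M&(z>0.076)&(z<.086)&(hsv[...,1]<80); rect(W[h][:,:2],"head top")
    u0,v0,u1,v1={"scene":(140,300,245,380),"side":(330,215,385,270)}[n]
    M=np.zeros_like(org);M[v0:v1,u0:u1]=1
    rect(W[M&(z>.012)&(z<.022)][:,:2],"tray rim"); 
    H=M&(z>.04)&(z<.1); print("half",W[H][:,:2].mean(0), W[H][:,:2].min(0),W[H][:,:2].max(0))
    u0,v0,u1,v1={"scene":(290,140,405,270),"side":(0,220,260,420)}[n]
    M=np.zeros_like(org);M[v0:v1,u0:u1]=1
    rect(W[M&(z>.079)&(z<.09)][:,:2],"base top")
    rect(W[M&(z>.2)&(z<.21)][:,:2],"body top")
    rect(W[M&(z>.23)&(z<.24)][:,:2],"jaw top")
    B=M&(z>.25)&(z<.33)&(X>0.3); print("bar",B.sum(),np.median(W[B],0) if B.any() else 0)
    U=(z>.46)&(z<.52)&(X>.3)&(Y>-.4); print("ug",U.sum(),W[U].min(0) if U.any() else 0,W[U].max(0) if U.any() else 0)
```

```text
scene
bar [0.633 0.16  0.276]
base [0.658 0.054 0.075]
mh [ 0.621 -0.16   0.08 ]
mhandle [ 0.529 -0.14   0.05 ]
half [ 0.546 -0.396  0.051]
ugrip [0.662 0.072 0.565]
handle 321 c [ 0.5274 -0.1329] size [0.025 0.131] ang 77.24  box [[0.460999995470047, -0.13099999725818634], [0.5889999866485596, -0.1599999964237213], [0.593999981880188, -0.13500000536441803], [0.4659999907016754, -0.10599999874830246]]
head top 91 c [ 0.6097 -0.1505] size [0.036 0.037] ang 73.88  box [[0.5870000123977661, -0.16300000250339508], [0.621999979019165, -0.17299999296665192], [0.6320000290870667, -0.1379999965429306], [0.597000002861023, -0.12800000607967377]]
tray rim 478 c [ 0.4765 -0.409 ] size [0.203 0.156] ang 6.96  box [[0.3659999966621399, -0.3440000116825104], [0.38499999046325684, -0.49900001287460327], [0.5870000123977661, -0.4740000069141388], [0.5680000185966492, -0.3199999928474426]]
half [ 0.54375489 -0.39710502] [ 0.53352834 -0.404154  ] [ 0.5518985  -0.38583753]
base top 2592 c [0.6298 0.2614] size [0.424 0.241] ang 89.31  box [[0.5070000290870667, 0.050999999046325684], [0.7480000257492065,
[... 1780 characters left out ...]
 -0.1899999976158142], [0.8560000061988831, -0.1459999978542328], [0.7689999938011169, 0.49000000953674316]]
body top 1695 c [0.6161 0.2717] size [0.391 0.104] ang 88.7  box [[0.5600000023841858, 0.07800000160932541], [0.6629999876022339, 0.07500000298023224], [0.671999990940094, 0.4659999907016754], [0.5690000057220459, 0.46799999475479126]]
jaw top 1444 c [0.6113 0.2967] size [0.345 0.103] ang 86.7  box [[0.550000011920929, 0.12700000405311584], [0.652999997138977, 0.12099999934434891], [0.6729999780654907, 0.4659999907016754], [0.5699999928474426, 0.47200000286102295]]
bar 3299 [0.5710596  0.4197376  0.29075026]
ug 3957 [0.56655591 0.07418528 0.46000377] [0.66482636 0.43414316 0.51999185]
```

```bash
cat >> h.py <<'E'
def tgt(az,t,flip=1):
    "tool rot: fingers lean forward by t towards heading az, y horizontal"
    d=np.array([np.cos(az),np.sin(az),0]); z=d*np.sin(t)-np.array([0,0,1])*np.cos(t)
    y=flip*np.array([-np.sin(az),np.cos(az),0]); return R.from_matrix(np.stack([np.cross(y,z),y,z],1))
def plan(p1,r1,g=0.054):
    "p1 = grasp point target; prints turn total (units), then shift total (units) in tool axes after the turn; also world shift"
    p,r,o=pose(); rv=(r.inv()*r1).as_rotvec()/0.15
    tcp=np.array(p1)-g*r1.as_matrix()[:,2]
    print("twist",rv.round(2),"| shift after turn",(r1.inv().apply(tcp-p)/.025).round(2),"| shift now-axes",(r.inv().apply(tcp-p)/.025).round(2),"| world",(tcp-p).round(4),"t",o["time_s"])
E
python3 - <<'E'
from h import *
p,r,o=pose(); print(p,r.as_matrix().round(3).tolist())
T=np.eye(4);T[:3,:3]=r.as_matrix();T[:3,3]=p
print("handeye",(np.linalg.inv(T)@np.load("wrist0.npz")["c2w"]).round(3).tolist())
for n in ["scene","side"]:
    z_=np.load(n+"0.npz");W=z_["W"];z=W[...,2];X=W[...,0];Y=W[...,1]
    def rr(m,nm):
        m=cv2.morphologyEx(m.astype(np.uint8),cv2.MORPH_OPEN,np.ones((3,3),np.uint8))>0
        q=cv2.minAreaRect(W[m][:,:2].astype(np.float32)); print(n,nm,m.sum(),np.round(q[0],4),np.round(q[1],3),round(q[2],1),cv2.boxPoints(q).round(3).tolist())
    reg=(X>.45)&(X<.8)&(Y>0)&(Y<.32)
    rr(reg&(abs(z-.205)<.006),"body"); rr(reg&(abs(z-.235)<.006),"jaw"); rr(reg&(abs(z-.085)<.006),"base")
    rr((X>.45)&(X<.8)&(Y>0)&(Y<.5)&(abs(z-.085)<.006)&(X<.57),"base front")
    B=reg&(z>.245)&(z<.3); print("bar",B.sum(),[np.r_[np.median(W[B&(abs(z-h)<.005)],0),0].round(4).tolist() for h in(.25,.26,.27,.28,.29)])
az=np.arctan2(-.2235,.975)
for f in(1,-1): plan([.532,-.131,.15],tgt(az,.6,f))
E
```

```text
[ 0.16921926 -0.54917859  0.30316657] [[0.956, 0.294, -0.0], [0.294, -0.956, 0.001], [0.0, -0.001, -1.0]]
handeye [[-0.0, 0.951, 0.308, 0.08], [1.0, 0.0, 0.0, -0.0], [0.0, 0.308, -0.951, -0.069], [0.0, 0.0, 0.0, 1.0]]
scene body 259 [0.627  0.1734] [0.197 0.078] 90.0 [[0.5879999995231628, 0.07500000298023224], [0.6660000085830688, 0.07500000298023224], [0.6660000085830688, 0.2720000147819519], [0.5879999995231628, 0.2720000147819519]]
scene jaw 271 [0.6261 0.1744] [0.111 0.064] 90.0 [[0.593999981880188, 0.11900000274181366], [0.6579999923706055, 0.11900000274181366], [0.6579999923706055, 0.23000000417232513], [0.593999981880188, 0.23000000417232513]]
scene base 1883 [0.6283 0.1868] [0.268 0.238] 89.2 [[0.5070000290870667, 0.05400000140070915], [0.7459999918937683, 0.050999999046325684], [0.7490000128746033, 0.3190000057220459], [0.5109999775886536, 0.32199999690055847]]
scene base front 356 [0.534  0.2605] [0.06  0.413] 1.8 [[0.49799999594688416, 0.4659999907016754], [0.5109999775886536, 0.05299999937415123], [0.5699999928474426, 0.054999999701976776], [0.5569999814033508, 0.46799999
[... 829 characters left out ...]
0977516174]]
side base front 4726 [0.5361 0.2293] [0.068 0.343] 0.0 [[0.5019999742507935, 0.4009999930858612], [0.5019999742507935, 0.057999998331069946], [0.5699999928474426, 0.057999998331069946], [0.5699999928474426, 0.4009999930858612]]
bar 223 [[0.6163, 0.1821, 0.2505, 0.0], [0.6169, 0.1811, 0.2606, 0.0], [0.6161, 0.1805, 0.27, 0.0], [0.6162, 0.1808, 0.2798, 0.0], [0.6175, 0.1803, 0.2907, 0.0]]
twist [ -5.19  -1.4  -16.77] | shift after turn [-5.13 19.55  8.77] | shift now-axes [ 17.74 -12.32   4.37] | world [ 0.3331  0.425  -0.1086] t 0.15
twist [-1.06  3.91  3.39] | shift after turn [  5.13 -19.55   8.77] | shift now-axes [ 17.74 -12.32   4.37] | world [ 0.3331  0.425  -0.1086] t 0.15
```

View pics/wrist0.png

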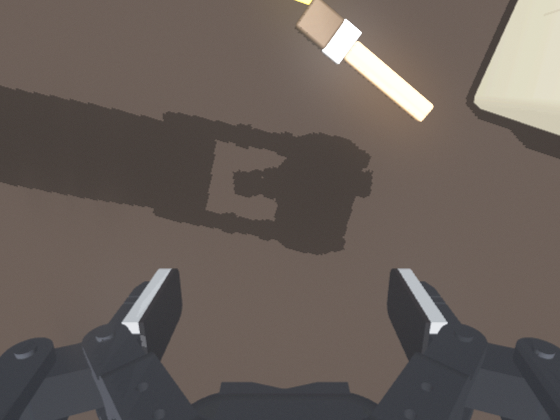

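The wrist view shows bare bench, with the brush at (350,50); the open fingers are at the bottom. Frame is at about (0.625, 0.175), yaw ≈ 0. Turning the tool for the mallet now.

>>> play_rows --linear '[[0,0,0],[0,0,0],[0,0,0],[0,0,0],[0,0,0]]' --twist '[[-0.21,0.78,0.68],[-0.21,0.78,0.68],[-0.21,0.78,0.68],[-0.21,0.78,0.68],[-0.22,0.79,0.67]]' --gripper 1 --squeeze 120

```text
time_s: 0.78
ee_pos: [0.169, -0.5496, 0.3038]
tool_rot: [0.035, 0.948, -0.11, 0.296]
contact_force: [0.0, -0.0, -0.2]
finger_gap: 0.0851
grip_force: 0.0
```

Run:
```python
from h import *
plan([.540,-.133,.16],tgt(np.arctan2(-.2235,.975),.6,-1))
```

```text
twist [ 0.02 -0.03 -0.02] | shift after turn [  5.62 -19.56   8.65] | shift now-axes [  5.51 -19.61   8.61] | world [ 0.3412  0.4234 -0.0993] t 0.775
```

>>> play_rows --linear '[[0.28,-0.98,0.43],[0.28,-0.98,0.43],[0.28,-0.98,0.43],[0.28,-0.98,0.43],[0.28,-0.98,0.43],[0.28,-0.98,0.43],[0.28,-0.98,0.43],[0.28,-0.98,0.43],[0.28,-0.98,0.43],[0.28,-0.98,0.43]]' --twist '[[0,0,0],[0,0,0],[0,0,0],[0,0,0],[0,0,0],[0,0,0],[0,0,0],[0,0,0],[0,0,0],[0,0,0]]'

```text
time_s: 2.02
ee_pos: [0.3401, -0.3366, 0.2539]
tool_rot: [0.034, 0.949, -0.108, 0.294]
contact_force: [0.6, -0.2, -0.2]
finger_gap: 0.0854
grip_force: 0.0
```

>>> play_rows --linear '[[0.28,-0.98,0.43],[0.28,-0.98,0.43],[0.28,-0.98,0.43],[0.28,-0.98,0.43],[0.28,-0.98,0.43],[0.28,-0.98,0.43],[0.28,-0.98,0.43],[0.28,-0.98,0.43],[0.28,-0.98,0.43],[0.28,-0.98,0.43],[0,0,0]]' --twist '[[0,0,0],[0,0,0],[0,0,0],[0,0,0],[0,0,0],[0,0,0],[0,0,0],[0,0,0],[0,0,0],[0,0,0],[0,0,0]]'

```text
validation failed for argument at $...
```

>>> play_rows --linear '[[0.28,-0.98,0.43],[0.28,-0.98,0.43],[0.28,-0.98,0.43],[0.28,-0.98,0.43],[0.28,-0.98,0.43],[0.28,-0.98,0.43],[0.28,-0.98,0.43],[0.28,-0.98,0.43],[0.28,-0.98,0.43],[0.0,-0.9,0.2]]' --twist '[[0,0,0],[0,0,0],[0,0,0],[0,0,0],[0,0,0],[0,0,0],[0,0,0],[0,0,0],[0,0,0],[0,0,0]]'

```text
time_s: 3.28
ee_pos: [0.5014, -0.1245, 0.2051]
tool_rot: [0.034, 0.949, -0.107, 0.294]
contact_force: [-0.1, -0.2, 0.5]
finger_gap: 0.0853
grip_force: 0.0
```

```bash
cat > mal.py <<'E'
from h import *
c=cam("wrist"); W=cloud(c); hsv=cv2.cvtColor(c["img"],cv2.COLOR_BGR2HSV); z=W[...,2]
reg=(W[...,0]>.42)&(W[...,0]<.68)&(W[...,1]>-.25)&(W[...,1]<-.03)
def rr(m,n):
    m=cv2.morphologyEx(m.astype(np.uint8),cv2.MORPH_OPEN,np.ones((3,3),np.uint8))>0
    q=cv2.minAreaRect(W[m][:,:2].astype(np.float32)); print(n,m.sum(),np.round(q[0],4),np.round(q[1],3),round(q[2],1),"z",np.median(z[m]).round(4))
rr(reg&(abs(z-.08)<.005),"headtop"); rr(reg&(abs(z-.054)<.005)&(hsv[...,1]>90),"handletop")
cv2.imwrite("pics/w1.png",c["img"])
plan([.540,-.133,.04],tgt(np.arctan2(-.2235,.975),.6,-1))
E
python3 mal.py
```

```text
headtop 2538 [ 0.6072 -0.1481] [0.039 0.039] 43.3 z 0.0787
handletop 5127 [ 0.5338 -0.132 ] [0.021 0.112] 77.7 z 0.0525
twist [-0.    0.01  0.01] | shift after turn [-2.38  0.07  4.17] | shift now-axes [-2.37  0.07  4.17] | world [ 0.0091 -0.0039 -0.1195] t 3.325
```

View pics/w1.png

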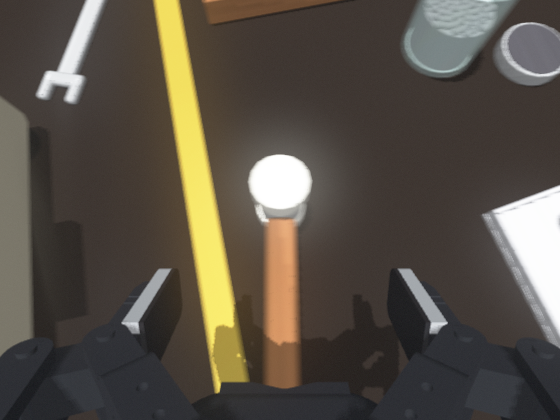

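The wrist view shows the mallet centred between the fingers (head 280,180; handle along column 282). Descending and gripping.

>>> play_rows --linear '[[-0.4,0.01,0.7],[-0.4,0.01,0.7],[-0.4,0.01,0.7],[-0.4,0.01,0.7],[-0.4,0.01,0.7],[-0.37,0.01,0.67],[0,0,0],[0,0,0]]' --twist '[[0,0,0],[0,0,0],[0,0,0],[0,0,0],[0,0,0],[0,0,0],[0,0,0],[0,0,0]]'

```text
time_s: 4.32
ee_pos: [0.5106, -0.1297, 0.0866]
tool_rot: [0.035, 0.949, -0.108, 0.294]
contact_force: [-0.2, -0.7, 0.4]
finger_gap: 0.0854
grip_force: 0.0
```

>>> play_rows --linear '[[0,0,0],[0,0,0],[0,0,0],[0,0,0],[0,0,0],[0,0,0]]' --twist '[[0,0,0],[0,0,0],[0,0,0],[0,0,0],[0,0,0],[0,0,0]]' --gripper 0 --squeeze 120

```text
time_s: 5.08
ee_pos: [0.5105, -0.1292, 0.0862]
tool_rot: [0.034, 0.949, -0.108, 0.294]
contact_force: [-3.9, 1.4, 5.4]
finger_gap: 0.0205
grip_force: 116.8
```

```bash
cat >> h.py <<'E'
# mallet lower-face centre in tool frame (when gripped)
MT=None
E
python3 - <<'E'
from h import *
p,r,o=pose(); m=r.inv().apply(np.array([.6075,-.149,0])-p); print(m)
open("h.py","a").write(f"\nMT=np.array({m.tolist()})\nF0=np.array([.6245,.1755]); FY=-0.01\ndef jaw(x,y,z):\n    c,s=np.cos(FY),np.sin(FY); return np.array([F0[0]+c*x-s*y,F0[1]+s*x+c*y,z])\ndef planm(face,r1):\n    p=np.array(face)-r1.apply(MT); plan(p,r1,0)\n")
print("up unit in tool", r.inv().apply([0,0,1]))
r1=R.from_rotvec([0,0,np.arctan2(.2235,.975)+FY if 0 else np.arctan2(.2235,.975)-.01])*r
E
python3 - <<'E'
from h import *
p,r,o=pose()
r1=R.from_rotvec([0,0,.2154])*r; np.save("r1.npy",r1.as_matrix())
planm(jaw(-.012,.044,.27),r1); print(o["contact_force"])
E
```

```text
[ 0.03291611 -0.0026713   0.12705778]
up unit in tool [ 0.56536664  0.00188744 -0.82483756]
twist [ 0.81  0.   -1.18] | shift after turn [  6.11 -13.88  -8.94] | shift now-axes [  3.66 -13.55 -10.62] | world [0.0035 0.3474 0.27  ] t 5.075
[-3.91631149  1.39871542  5.42999293]
```

>>> play_rows --linear '[[0.3,0,-0.43],[0.6,0,-0.87],[0.61,0,-0.89],[0.61,0,-0.89],[0.61,0,-0.89],[0.61,0,-0.89],[0.61,0,-0.89],[0.61,0,-0.89],[0.61,0,-0.89],[0.61,0,-0.89]]' --twist '[[0,0,0],[0,0,0],[0,0,0],[0,0,0],[0.2,0,-0.3],[0.2,0,-0.3],[0.2,0,-0.3],[0.21,0,-0.28],[0,0,0],[0,0,0]]'

```text
time_s: 6.32
ee_pos: [0.51, -0.1286, 0.3405]
tool_rot: [0.002, 0.956, -0.006, 0.294]
contact_force: [0.2, -0.9, -2.3]
finger_gap: 0.0203
grip_force: 117.2
```

Run:
```python
from h import *
p,r,o=pose()
planm(jaw(-.012,.044,.27),R.from_matrix(np.load("r1.npy"))); print(o["contact_force"],o["grip_force"])
c=cam("wrist"); cv2.imwrite("pics/w2.png",c["img"])
```

```text
twist [-0.    0.03 -0.01] | shift after turn [  0.38 -13.87  -0.54] | shift now-axes [  0.35 -13.87  -0.53] | world [0.0039 0.3468 0.0157] t 6.325
[ 0.19432428 -0.88322445 -2.29419897] 117.17429637908936
```

View pics/w2.png

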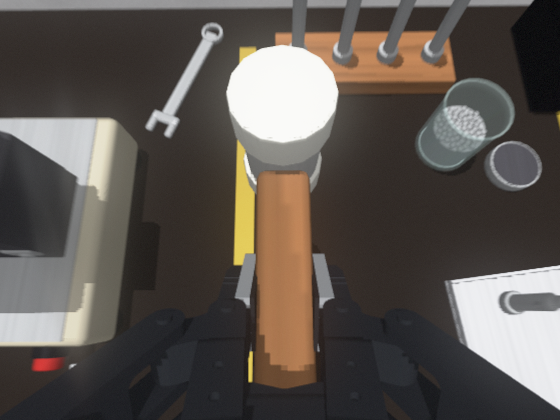

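The wrist view shows the mallet gripped straight with the head ahead (top disc at 283,95); base at left. I measure the head's pose in the hand, then go to the right jaw first (so as not to cross the bar).

```bash
cat > mh.py <<'E'
from h import *
p,r,o=pose(); c=cam("wrist"); W=cloud(c); T=r.inv().apply((W-p).reshape(-1,3)).reshape(W.shape)
hsv=cv2.cvtColor(c["img"],cv2.COLOR_BGR2HSV)
zt=r.apply([0,0,1]); D=np.linalg.norm(r.apply(MT)+p+[0,0,.08]-W,axis=-1)
m=(D<.03)&(W[...,2]>(r.apply(MT)+p)[2]+.068)
m=cv2.morphologyEx(m.astype(np.uint8),cv2.MORPH_OPEN,np.ones((3,3),np.uint8))>0
P=W[m]; q=cv2.minAreaRect(P[:,:2].astype(np.float32)); ce=np.array([*q[0],np.median(P[:,2])])
n=np.linalg.svd(P-P.mean(0))[2][2]; n*=np.sign(n[2]); f=ce-.08*n
print("top",ce.round(4),np.round(q[1],3),"normal",n.round(3),"face",f.round(4),"tool",r.inv().apply(f).round(4) if 0 else r.inv().apply(f-p).round(4),"MT",MT.round(4))
E
python3 mh.py
python3 - <<'E'
from h import *
planm(jaw(-.022,-.044,.255),R.from_matrix(np.load("r1.npy")))
E
```

```text
top [ 0.6101 -0.1299  0.338 ] [0.04  0.039] normal [-0.085  0.001  0.996] face [ 0.6169 -0.13    0.2583] tool [ 0.0373 -0.0011  0.1316] MT [ 0.0329 -0.0027  0.1271]
twist [ 0.02 -0.02  0.  ] | shift after turn [ -0.42 -10.38  -0.18] | shift now-axes [ -0.42 -10.38  -0.21] | world [-0.0084  0.2597 -0.0028] t 6.425
```

Run:
```python
from h import *
for n in ["wrist","side","scene"]:
    c=cam(n);W=cloud(c);hsv=cv2.cvtColor(c["img"],cv2.COLOR_BGR2HSV);z=W[...,2]
    reg=(W[...,0]>.45)&(W[...,0]<.66)&(abs(W[...,1]+.13)<.03)&(z>.25)&(z<.36)
    h=reg&(hsv[...,0]<18)&(hsv[...,1]>90)&(abs(W[...,1]+.13)<.007)&(z>.30)
    w=reg&(hsv[...,1]<60)&(z>.325)&(W[...,0]>.585)
    for nm,m in(("handle",h),("head",w)):
        m=cv2.erode(m.astype(np.uint8),np.ones((3,3),np.uint8))>0
        if m.sum()>15:
            P=W[m]; print(n,nm,m.sum(),"slope dz/dx",np.polyfit(P[:,0],P[:,2],1).round(3), "xrange",P[:,0].min().round(3),P[:,0].max().round(3),"mean z",P[:,2].mean().round(4), P.mean(0).round(3))
```

```text
wrist handle 7431 slope dz/dx [0.005 0.308] xrange 0.512 0.591 mean z 0.3103 [ 0.548 -0.13   0.31 ]
wrist head 8984 slope dz/dx [0.08  0.288] xrange 0.59 0.629 mean z 0.336 [ 0.607 -0.13   0.336]
side handle 35 slope dz/dx [0.009 0.304] xrange 0.46 0.583 mean z 0.3087 [ 0.514 -0.129  0.309]
side head 126 slope dz/dx [0.046 0.306] xrange 0.589 0.623 mean z 0.3343 [ 0.604 -0.124  0.334]
scene head 81 slope dz/dx [-0.004  0.333] xrange 0.596 0.63 mean z 0.331 [ 0.613 -0.133  0.331]
```

>>> play_rows --linear '[[-0.04,-0.6,-0.02],[-0.04,-0.95,-0.02],[-0.04,-1,-0.02],[-0.04,-1,-0.02],[-0.04,-1,-0.02],[-0.04,-1,-0.02],[-0.04,-1,-0.02],[-0.04,-1,-0.02],[-0.04,-0.9,-0.02],[-0.04,-0.7,-0.02]]' --twist '[[0,0,0],[0,0,0],[0,0,0],[0,0,0],[0,0,0],[0,0,0],[0,0,0],[0,0,0],[0,0,0],[0,0,0]]'

```text
time_s: 7.82
ee_pos: [0.5012, 0.102, 0.3376]
tool_rot: [0.002, 0.956, -0.005, 0.294]
contact_force: [0.3, -0.8, -2.6]
finger_gap: 0.0207
grip_force: 117.3
```

>>> play_rows --linear '[[0,-0.6,0],[0,-0.4,0],[0,-0.2,0],[0,0,0]]' --twist '[[0,0,0],[0,0,0],[0,0,0],[0,0,0]]'

```text
time_s: 8.32
ee_pos: [0.5026, 0.1303, 0.339]
tool_rot: [0.002, 0.955, -0.005, 0.295]
contact_force: [-0.2, 0.4, -3.2]
finger_gap: 0.0207
grip_force: 117.3
```

```bash
cat > look.py <<'E'
from h import *
import sys
p,r,o=pose(); f=p+r.apply(MT); print("face",f.round(4),"force",np.round(o["contact_force"],1),"t",o["time_s"])
for n in ["wrist","side"]:
    c=cam(n); W=cloud(c); z=W[...,2]; fx=W[...,0]-F0[0]; fy=W[...,1]-F0[1]
    for s,nm in((1,"L"),(-1,"R")):
        m=(abs(fx)<.022)&(s*fy>.02)&(s*fy<.045)&(abs(z-.225)<.02)
        if m.sum()>20: print(n,nm,m.sum(),np.median(z[m]).round(4))
    b=(abs(fx)<.02)&(abs(fy)<.014)&(z>.25)&(z<.285)
    if b.sum()>5: print(n,"bar",b.sum(),np.median(W[b],0).round(4))
    if len(sys.argv)>1: cv2.imwrite(f"pics/{sys.argv[1]}_{n}.png",c["img"])
E
python3 look.py a; python3 -c "
from h import *
planm(jaw(-.022,-.044,.235),R.from_matrix(np.load('r1.npy')))"
```

```text
face [0.6015 0.1317 0.2527] force [-0.2  0.4 -3.2] t 8.325
wrist L 2536 0.2339
wrist R 135 0.2338
wrist bar 1088 [0.6166 0.1724 0.2697]
side L 221 0.2352
side R 157 0.2349
side bar 135 [0.616  0.1809 0.2683]
twist [ 0.    0.01 -0.01] | shift after turn [-0.4  -0.02  0.6 ] | shift now-axes [-0.4  -0.02  0.6 ] | world [ 0.0003  0.0005 -0.018 ] t 8.425
```

View pics/a_wrist.png

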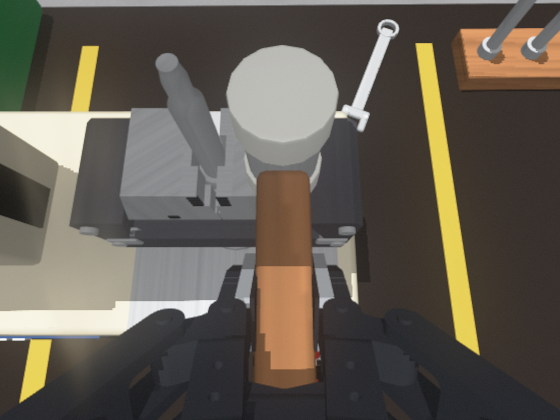

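The view shows the head (283,90) over the right jaw, bar at (190,110) well clear to the left, left jaw at (165,170). First tap on the right.

>>> play_rows --linear '[[-0.17,0,0.25],[-0.17,0,0.25],[-0.06,0,0.08],[-0.06,0,0.08],[-0.06,0,0.08],[0,0,0],[0,0,0]]' --twist '[[0,0,0],[0,0,0],[0,0,0],[0,0,0],[0,0,0],[0,0,0],[0,0,0]]'

```text
time_s: 9.3
ee_pos: [0.5037, 0.1298, 0.3191]
tool_rot: [0.003, 0.955, -0.005, 0.298]
contact_force: [-1.1, -2.8, 5.6]
finger_gap: 0.0203
grip_force: 118.4
```

```bash
python3 look.py; python3 mh.py
```

```text
face [0.6031 0.1311 0.2333] force [-1.1 -2.8  5.6] t 9.3
wrist L 3007 0.2338
wrist R 245 0.2324
wrist bar 1417 [0.6164 0.1692 0.27  ]
side L 215 0.2351
side R 118 0.2338
side bar 144 [0.6164 0.1771 0.2677]
top [0.6021 0.1294 0.3122] [0.039 0.04 ] normal [-0.092 -0.001  0.996] face [0.6095 0.1294 0.2325] tool [ 0.0376 -0.001   0.1314] MT [ 0.0329 -0.0027  0.1271]
```

>>> play_rows --linear '[[-0.06,0,0.08],[-0.06,0,0.08],[-0.06,0,0.08],[0,0,0]]' --twist '[[0,0,0],[0,0,0],[0,0,0],[0,0,0]]'

```text
time_s: 9.95
ee_pos: [0.5042, 0.1294, 0.3133]
tool_rot: [0.003, 0.954, -0.006, 0.3]
contact_force: [-3.6, -4.3, 10.4]
finger_gap: 0.0203
grip_force: 119.2
```

```bash
python3 look.py; python3 mh.py
```

```text
face [0.6039 0.1306 0.2278] force [-3.6 -4.3 10.4] t 9.95
wrist L 3167 0.233
wrist R 301 0.227
wrist bar 1086 [0.6157 0.1675 0.2684]
side L 208 0.2344
side R 118 0.2281
side bar 143 [0.6166 0.1727 0.2666]
top [0.6028 0.1289 0.3068] [0.04  0.039] normal [-0.1   -0.     0.995] face [0.6108 0.1289 0.2272] tool [ 0.0381 -0.0011  0.1315] MT [ 0.0329 -0.0027  0.1271]
```

>>> play_rows --linear '[[0.25,0,-0.36],[0.25,0,-0.36],[-0.5,0,-0.34],[-0.5,0,-0.34],[0,-0.8,0],[0,-1,0],[0,-1,0],[0,-0.8,0],[0,-0.2,0],[0,0,0]]' --twist '[[0,0,0],[0,0,0],[0,0,0],[0,0,0],[0,0,0],[0,0,0],[0,0,0],[0,0,0],[0,0,0],[0,0,0]]'

```text
time_s: 11.35
ee_pos: [0.4729, 0.2254, 0.3304]
tool_rot: [0.003, 0.956, -0.005, 0.295]
contact_force: [-0.0, -0.4, -3.9]
finger_gap: 0.0205
grip_force: 117.8
```

```bash
python3 look.py;  python3 -c "
from h import *
planm(jaw(-.022,.046,.235),R.from_matrix(np.load('r1.npy')))"
```

```text
face [0.5717 0.2267 0.244 ] force [-0.  -0.4 -3.9] t 11.35
wrist R 2151 0.2269
wrist bar 1526 [0.6167 0.1717 0.2693]
side L 40 0.2346
side R 52 0.2281
side bar 102 [0.6156 0.1704 0.271 ]
twist [ 0.01  0.01 -0.01] | shift after turn [0.8  0.17 1.01] | shift now-axes [0.81 0.17 1.01] | world [ 0.0308 -0.0046 -0.0095] t 11.45
```

>>> play_rows --linear '[[0.51,0.09,0.35],[0.51,0.08,0.35],[-0.11,0,0.16],[-0.1,0,0.14],[-0.06,0,0.09],[-0.06,0,0.09],[-0.06,0,0.09],[-0.06,0,0.09],[-0.06,0,0.08],[0,0,0]]' --twist '[[0,0,0],[0,0,0],[0,0,0],[0,0,0],[0,0,0],[0,0,0],[0,0,0],[0,0,0],[0,0,0],[0,0,0]]'

```text
time_s: 12.7
ee_pos: [0.5052, 0.222, 0.3109]
tool_rot: [0.001, 0.954, -0.005, 0.299]
contact_force: [-0.8, 4.8, 5.7]
finger_gap: 0.0207
grip_force: 118.7
```

```bash
python3 look.py; python3 mh.py
```

```text
face [0.6047 0.2237 0.2253] force [-0.8  4.8  5.7] t 12.7
wrist L 313 0.2241
wrist R 3056 0.2269
wrist bar 1163 [0.616  0.1841 0.2713]
side bar 79 [0.6156 0.1844 0.2666]
top [0.6036 0.2218 0.304 ] [0.039 0.04 ] normal [-0.094 -0.004  0.996] face [0.6111 0.2222 0.2244] tool [ 0.0378 -0.0013  0.1314] MT [ 0.0329 -0.0027  0.1271]
```

>>> play_rows --linear '[[-0.05,0,0.07],[-0.03,0,0.04],[0,0,0],[0.25,0,-0.36],[0.25,0,-0.36],[-0.5,0,-0.34],[-0.5,0,-0.34],[0,0.9,0],[0,1,0],[0,1,0]]' --twist '[[0,0,0],[0,0,0],[0,0,0],[0,0,0],[0,0,0],[0,0,0],[0,0,0],[0,0,0],[0,0,0],[0,0,0]]'

```text
time_s: 14.1
ee_pos: [0.4723, 0.1478, 0.3263]
tool_rot: [0.003, 0.956, -0.005, 0.294]
contact_force: [-0.5, -0.1, -2.7]
finger_gap: 0.0206
grip_force: 117.8
```

>>> play_rows --linear '[[0,0.7,0],[0,0.2,0],[0,0,0]]' --twist '[[0,0,0],[0,0,0],[0,0,0]]'

```text
time_s: 14.48
ee_pos: [0.4726, 0.126, 0.3268]
tool_rot: [0.003, 0.955, -0.006, 0.295]
contact_force: [0.3, -0.5, -1.3]
finger_gap: 0.0208
grip_force: 117.9
```

```bash
python3 look.py;  python3 -c "
from h import *
planm(jaw(-.022,-.048,.235),R.from_matrix(np.load('r1.npy')))"
```

```text
face [0.5714 0.1273 0.2404] force [ 0.3 -0.5 -1.3] t 14.475
wrist L 2036 0.2213
wrist bar 1544 [0.6178 0.1824 0.2702]
side L 207 0.2225
side R 183 0.2283
side bar 59 [0.6154 0.1855 0.2662]
twist [ 0.    0.01 -0.  ] | shift after turn [ 0.88 -0.    0.87] | shift now-axes [ 0.88 -0.    0.87] | world [ 0.0304 -0.0003 -0.0057] t 14.575
```

>>> play_rows --linear '[[0.5,0,0.35],[0.5,0,0.34],[-0.11,0,0.16],[-0.09,0,0.13],[-0.06,0,0.09],[-0.06,0,0.09],[-0.06,0,0.09],[-0.06,0,0.09],[-0.06,0,0.09],[-0.06,0,0.09]]' --twist '[[0,0,0],[0,0,0],[0,0,0],[0,0,0],[0,0,0],[0,0,0],[0,0,0],[0,0,0],[0,0,0],[0,0,0]]'

```text
time_s: 15.82
ee_pos: [0.5048, 0.1251, 0.3047]
tool_rot: [0.003, 0.954, -0.006, 0.299]
contact_force: [-2.5, -4.9, 7.8]
finger_gap: 0.0204
grip_force: 119.2
```

```bash
python3 look.py; python3 mh.py
```

```text
face [0.6043 0.1262 0.2191] force [-2.5 -4.9  7.8] t 15.825
wrist L 3095 0.2212
wrist R 716 0.2181
wrist bar 799 [0.6168 0.1651 0.2695]
side L 212 0.2226
side R 150 0.2193
side bar 119 [0.6182 0.1676 0.2657]
top [0.6035 0.1246 0.2976] [0.04  0.039] normal [-0.093  0.001  0.996] face [0.611  0.1246 0.2179] tool [ 0.0379 -0.0011  0.1316] MT [ 0.0329 -0.0027  0.1271]
```

>>> play_rows --linear '[[-0.05,0,0.07],[-0.05,0,0.07],[0,0,0],[0.25,0,-0.36],[0.25,0,-0.36],[-0.5,0,-0.34],[-0.5,0,-0.34],[0,-0.9,0],[0,-1,0],[0,-1,0]]' --twist '[[0,0,0],[0,0,0],[0,0,0],[0,0,0],[0,0,0],[0,0,0],[0,0,0],[0,0,0],[0,0,0],[0,0,0]]'

```text
time_s: 17.23
ee_pos: [0.4733, 0.1994, 0.3188]
tool_rot: [0.003, 0.956, -0.006, 0.295]
contact_force: [0.0, -0.6, -3.2]
finger_gap: 0.0205
grip_force: 117.8
```

>>> play_rows --linear '[[0,-0.8,0],[0,-0.15,0],[0,0,0]]' --twist '[[0,0,0],[0,0,0],[0,0,0]]'

```text
time_s: 17.6
ee_pos: [0.4739, 0.2223, 0.3188]
tool_rot: [0.003, 0.956, -0.005, 0.295]
contact_force: [-0.1, 0.1, -3.3]
finger_gap: 0.0202
grip_force: 118.1
```

```bash
python3 look.py;  python3 -c "
from h import *
planm(jaw(-.022,.048,.235),R.from_matrix(np.load('r1.npy')))"
```

```text
face [0.5728 0.2236 0.2324] force [-0.1  0.1 -3.3] t 17.6
wrist R 1845 0.2138
wrist bar 839 [0.6201 0.1644 0.2628]
side L 57 0.2225
side R 48 0.2149
side bar 72 [0.6189 0.1645 0.2615]
twist [ 0.01  0.01 -0.01] | shift after turn [ 1.03 -0.03  0.6 ] | shift now-axes [ 1.03 -0.04  0.6 ] | world [0.0298 0.0005 0.0022] t 17.7
```

>>> play_rows --linear '[[0.5,0,0.34],[0.49,0,0.34],[-0.11,0,0.16],[-0.07,0,0.1],[-0.06,0,0.09],[-0.06,0,0.09],[-0.06,0,0.09],[-0.05,0,0.07],[-0.03,0,0.04],[0,0,0]]' --twist '[[0,0,0],[0,0,0],[0,0,0],[0,0,0],[0,0,0],[0,0,0],[0,0,0],[0,0,0],[0,0,0],[0,0,0]]'

```text
time_s: 18.95
ee_pos: [0.5053, 0.2231, 0.3021]
tool_rot: [0.001, 0.954, -0.005, 0.298]
contact_force: [-2.1, 4.4, 4.8]
finger_gap: 0.0206
grip_force: 119.0
```

```bash
python3 look.py
```

```text
face [0.6047 0.2248 0.2163] force [-2.1  4.4  4.8] t 18.95
wrist L 410 0.2152
wrist R 2733 0.2137
wrist bar 2267 [0.6184 0.1736 0.2703]
side bar 131 [0.6178 0.1742 0.2676]
```

>>> play_rows --linear '[[-0.05,0,0.07],[-0.03,0,0.05],[0,0,0],[0,0,0],[0.25,0,-0.36],[0.25,0,-0.36],[-0.5,0,-0.34],[-0.5,0,-0.34],[-0.5,0,-0.34],[0,0,0]]' --twist '[[0,0,0],[0,0,0],[0,0,0],[0,0,0],[0,0,0],[0,0,0],[0,0,0],[0,0,0],[0,0,0],[0,0,0]]'

```text
time_s: 20.3
ee_pos: [0.4583, 0.2224, 0.3173]
tool_rot: [0.003, 0.956, -0.005, 0.295]
contact_force: [-0.2, 0.2, -2.2]
finger_gap: 0.0203
grip_force: 118.0
```

```bash
python3 look.py
python3 - <<'E'
from h import *
p,r,o=pose()
r0=R.from_rotvec([0,0,-.2154])*R.from_matrix(np.load('r1.npy'))
planm([.6075,-.149,.17],R.from_matrix(np.load('r1.npy'))); planm([.6075,-.149,.0],R.from_matrix(np.load('r1.npy')))
E
```

```text
face [0.5571 0.2238 0.2309] force [-0.2  0.2 -2.2] t 20.3
wrist R 2186 0.2138
wrist bar 1635 [0.618  0.1831 0.2695]
side L 112 0.2142
side R 145 0.215
side bar 63 [0.618  0.1839 0.2755]
twist [ 0.    0.01 -0.01] | shift after turn [ 0.35 14.89  3.26] | shift now-axes [ 0.37 14.88  3.27] | world [ 0.0492 -0.3728 -0.0617] t 20.4
twist [ 0.    0.01 -0.01] | shift after turn [-3.5  14.87  8.87] | shift now-axes [-3.47 14.87  8.89] | world [ 0.0492 -0.3728 -0.2317] t 20.4
```

>>> play_rows --linear '[[0,0.6,0],[0,1,0],[0,1,0],[0,1,0],[0,1,0],[0,1,0.2],[0,1,0.3],[0.05,1,0.35],[0.05,1,0.4],[0.05,1,0.4]]' --twist '[[0,0,0],[0,0,0],[0,0,0],[0,0,0],[0,0,0],[0,0,0],[0,0,0],[0,0,0],[0,0,0],[0,0,0]]'

```text
time_s: 21.65
ee_pos: [0.483, -0.0194, 0.2863]
tool_rot: [0.003, 0.955, -0.006, 0.295]
contact_force: [-0.1, -0.1, -2.4]
finger_gap: 0.0204
grip_force: 118.0
```

>>> play_rows --linear '[[0.05,1,0.4],[0.05,1,0.4],[0.05,1,0.4],[0.05,1,0.4],[0.02,0.8,0.02],[0,0.5,0],[-0.3,0,0.44],[-0.5,0,0.73],[-0.6,0,0.87],[-0.6,0,0.87]]' --twist '[[0,0,0],[0,0,0],[0,0,0],[0,0,0],[0,0,0],[0,0,0],[0,0,0],[0,0,0],[0,0,0],[0,0,0]]'

```text
time_s: 22.9
ee_pos: [0.5078, -0.1498, 0.1664]
tool_rot: [0.002, 0.955, -0.005, 0.295]
contact_force: [0.3, 0.3, -3.0]
finger_gap: 0.0202
grip_force: 118.2
```

Run:
```python
from h import *
planm([.6075,-.149,.0],R.from_matrix(np.load('r1.npy')))
```

```text
twist [-0.    0.01 -0.  ] | shift after turn [-1.79  0.02  2.66] | shift now-axes [-1.79  0.02  2.66] | world [ 0.0006 -0.0006 -0.0802] t 22.9
```

>>> play_rows --linear '[[-0.5,0,0.74],[-0.5,0,0.74],[-0.4,0,0.6],[-0.2,0,0.3],[-0.1,0,0.14],[-0.06,0,0.09],[-0.03,0,0.05],[0,0,0]]' --twist '[[0,0,0],[0,0,0],[0,0,0],[0,0,0],[0,0,0],[0,0,0],[0,0,0],[0,0,0]]'

```text
time_s: 23.9
ee_pos: [0.509, -0.1511, 0.0881]
tool_rot: [0.003, 0.955, -0.005, 0.296]
contact_force: [0.2, 0.3, -3.6]
finger_gap: 0.0202
grip_force: 118.2
```

>>> play_rows --linear '[[-0.03,0,0.05],[-0.02,0,0.03],[0,0,0]]' --twist '[[0,0,0],[0,0,0],[0,0,0]]'

```text
time_s: 24.28
ee_pos: [0.5095, -0.1513, 0.0862]
tool_rot: [0.003, 0.955, -0.005, 0.296]
contact_force: [-2.4, 1.2, 2.9]
finger_gap: 0.0205
grip_force: 118.9
```

>>> play_rows --linear '[[0,0,0],[0,0,0],[0,0,0],[0,0,0],[0,0,0],[0,0,0]]' --twist '[[0,0,0],[0,0,0],[0,0,0],[0,0,0],[0,0,0],[0,0,0]]' --gripper 1

```text
time_s: 25.02
ee_pos: [0.5089, -0.151, 0.0855]
tool_rot: [0.003, 0.955, -0.005, 0.295]
contact_force: [-0.1, -0.4, -1.0]
finger_gap: 0.0853
grip_force: 0.0
```

>>> play_rows --linear '[[0.3,0,-0.44],[0.55,0,-0.8],[0.6,0,-0.87],[0.6,0,-0.87],[0.6,0,-0.87],[0.6,0,-0.87],[0.6,0,-0.87],[0,0,0],[0,0,0],[0,0,0]]' --twist '[[0,0,0],[0,0,0],[0,0,0],[0,0,0],[0,0,0],[0,0,0],[0,0,0],[0,0.9,0],[0,0.9,0],[0,0.9,0]]'

```text
time_s: 26.28
ee_pos: [0.5093, -0.1506, 0.2555]
tool_rot: [0.004, 0.876, -0.005, 0.482]
contact_force: [0.9, 0.8, 0.4]
finger_gap: 0.0851
grip_force: 0.0
```

Run:
```python
from h import *
p,r,o=pose()
c=cam("side"); W=cloud(c); z=W[...,2]
h=(abs(W[...,0]-.6075)<.03)&(abs(W[...,1]+.15)<.03)&(abs(z-.08)<.006); print("mallet head",h.sum(),np.median(W[h],0))
b=jaw(0,0,0)
plan([b[0]-.10,.18,.27],tgt(FY,1.134,-1))
```

```text
mallet head 148 [ 0.60646578 -0.14914462  0.07933726]
twist [ 0.02  0.84 -0.01] | shift after turn [  0.83 -13.21  -1.98] | shift now-axes [  0.56 -13.2   -2.1 ] | world [-0.0327  0.3306  0.0396] t 26.325
```

>>> play_rows --linear '[[0.1,0,-0.5],[0.2,-0.5,-0.7],[0.2,-1,-0.7],[0.2,-1,-0.1],[0.1,-1,0],[0,-1,0],[0,-1,0],[0,-1,0],[0,-1,0],[0,-1,0]]' --twist '[[0,0.42,0],[0,0.42,0],[0,0,0],[0,0,0],[0,0,0],[0,0,0],[0,0,0],[0,0,0],[0,0,0],[0,0,0]]'

```text
time_s: 27.58
ee_pos: [0.4772, 0.0634, 0.2971]
tool_rot: [0.004, 0.845, -0.004, 0.535]
contact_force: [-0.2, 0.9, -0.4]
finger_gap: 0.0853
grip_force: 0.0
```

>>> play_rows --linear '[[0,-1,0],[0,-1,0],[0,-1,0],[0,-1,0],[0,-0.5,0],[0,-0.2,0],[0,0,0]]' --twist '[[0,0,0],[0,0,0],[0,0,0],[0,0,0],[0,0,0],[0,0,0],[0,0,0]]'

```text
time_s: 28.45
ee_pos: [0.4665, 0.1402, 0.3095]
tool_rot: [-0.002, 0.853, -0.0, 0.521]
contact_force: [0.3, -0.1, 0.7]
finger_gap: 0.0856
grip_force: 0.0
```

```bash
cat > bar.py <<'E'
from h import *
p,r,o=pose(); print(p.round(4),"tilt",np.arccos(-r.as_matrix()[2,2]).round(3),o["time_s"])
for n in ["wrist","side","scene"]:
    c=cam(n); W=cloud(c); z=W[...,2]; cp=c["c2w"][:3,3]
    for h in (.225,.235,.245,.255,.265,.275,.29):
        m=(abs(W[...,0]-F0[0])<.035)&(abs(W[...,1]-F0[1])<.025)&(abs(z-h)<.004)
        if m.sum()>3:
            q=np.median(W[m],0); d=(q-cp)[:2]; d/=np.linalg.norm(d); print(n,h,m.sum(),"surf",q[:2].round(4),"axis(18mm)",(q[:2]+.0085*d).round(4))
    if n=="wrist": cv2.imwrite("pics/bar.png",c["img"])
E
python3 bar.py
```

```text
[0.4665 0.1402 0.3095] tilt 1.097 28.45
wrist 0.225 192 surf [0.6164 0.1775] axis(18mm) [0.6247 0.1793]
wrist 0.235 213 surf [0.6166 0.1778] axis(18mm) [0.6249 0.1796]
wrist 0.245 233 surf [0.6164 0.1785] axis(18mm) [0.6247 0.1803]
wrist 0.255 250 surf [0.6165 0.1788] axis(18mm) [0.6248 0.1806]
wrist 0.265 286 surf [0.6167 0.1795] axis(18mm) [0.625  0.1814]
wrist 0.275 281 surf [0.619  0.1801] axis(18mm) [0.6273 0.182 ]
wrist 0.29 245 surf [0.6198 0.1812] axis(18mm) [0.6281 0.1831]
side 0.225 32 surf [0.6161 0.1842] axis(18mm) [0.6234 0.18  ]
side 0.235 33 surf [0.6161 0.1837] axis(18mm) [0.6235 0.1794]
side 0.245 28 surf [0.6162 0.1857] axis(18mm) [0.6235 0.1814]
side 0.255 35 surf [0.6161 0.1861] axis(18mm) [0.6235 0.1819]
side 0.265 36 surf [0.6165 0.1856] axis(18mm) [0.6239 0.1813]
side 0.275 38 surf [0.6186 0.1855] axis(18mm) [0.626  0.1813]
side 0.29 24 surf [0.62   0.1847] axis(18mm) [0.6274 0.1805]
scene 0.225 15 surf [0.6294 0.1728] axis(18mm) [0.6263 0.1807]
scene 0.235 15 surf [0.63   0.1739] axis(18mm) [0.6269 0.1818]
scene 0.245 12 surf [0.6299 0.1752] axis(18mm) [0.6268 0.1831]
scene 0.255 11 surf [0.6319 0.1733] axis(18mm) [0.6288 0.1812]
scene 0.265 17 surf [0.6281 0.1752] axis(18mm) [0.625  0.1831]
scene 0.275 9 surf [0.629  0.1768] axis(18mm) [0.6259 0.1847]
scene 0.29 7 surf [0.6268 0.1788] axis(18mm) [0.6236 0.1867]
```

View pics/bar.png

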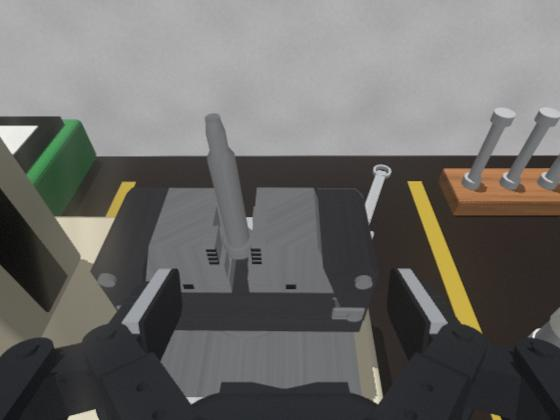

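Run:
```python
from h import *
plan([.545,.181,.25],tgt(FY,1.134,-1)); plan([.6248,.181,.25],tgt(FY,1.134,-1))
print(pose()[2]["joint_positions"])
```

```text
twist [-0.08  0.25  0.  ] | shift after turn [-0.82 -1.69  1.67] | shift now-axes [-0.76 -1.67  1.72] | world [ 0.0296  0.042  -0.0363] t 28.6
twist [-0.08  0.25  0.  ] | shift after turn [ 0.53 -1.72  4.56] | shift now-axes [ 0.7  -1.67  4.56] | world [ 0.1094  0.042  -0.0363] t 28.6
[ 0.07164954 -0.57650086  2.46157562 -0.36295986  0.17208038  1.96549478]
```

The view shows the bar (235,230; broken tip 213,120) leaning slightly left between the lowered jaws; the wrist camera sees both jaws clear. Joint 5 is at its limit, so I need a quick arm model to choose a smaller tilt.

```bash
cat > kin.py <<'E'
from h import *
from scipy.optimize import least_squares
def fk(j,L):
    a,H,L1,L2,d,lat,e=L; ry=lambda t:R.from_rotvec([0,t,0]); rz=lambda t:R.from_rotvec([0,0,t])
    A=rz(j[0]);p=A.apply([a,lat,H]);A=A*ry(j[1]);p=p+A.apply([0,0,L1]);A=A*ry(j[2]);p=p+A.apply([e,0,L2])
    A=A*rz(j[3])*ry(j[4])*rz(j[5]);return p+A.apply([0,0,d]),A
D=[([-1.482,.158,1.597,0,1.386,-.21],[.169,-.55,.304])]
import json,os
if os.path.exists("kin.json"): D=json.load(open("kin.json"))
def add():
    p,r,o=pose(); D.append((list(map(float,o["joint_positions"])),p.tolist())); json.dump(D,open("kin.json","w"))
def fit():
    L0=np.array([0,.35,.4,.4,.25,.11,0]); w=.03
    s=least_squares(lambda L:np.r_[np.concatenate([fk(j,L)[0]-p for j,p in D])/.002,(L-L0)/[.05,.1,.1,.1,.1,.05,.05]],L0)
    return s.x
def ik(p,r,L,j0):
    f=lambda j:np.r_[(fk(j,L)[0]-p)/.01,((r.inv()*fk(j,L)[1]*OFF).as_rotvec())/.05]
    lo=np.array([-2.91,-.94,.18,-1.29,.17,-3]);hi=np.array([2.91,2.29,2.7,4.43,2.64,3])
    s=least_squares(f,np.clip(j0,lo+.01,hi-.01),bounds=(lo,hi)); return s.x,s.cost
p,r,o=pose(); OFF=fk(o["joint_positions"],[0]*7)[1].inv()*r
E
python3 - <<'E'
from kin import *
add(); L=fit(); print(L.round(4)); print([ (fk(j,L)[0]-p).round(4).tolist() for j,p in D])
print("OFF",OFF.as_rotvec())
E
```

```text
[0.0182 0.2615 0.3884 0.4955 0.2299 0.1196 0.0207]
[[0.0001, 0.0001, 0.0], [0.0, -0.0001, 0.0]]
OFF [0.00000000e+00 5.52507988e-16 1.57079633e+00]
```

>>> play_rows --linear '[[0,0,0],[0,-0.5,0],[0,-0.8,0],[0,-0.4,0]]' --twist '[[-0.03,-1,0],[-0.03,-0.9,0],[0,0,0],[0,0,0]]'

```text
time_s: 29.1
ee_pos: [0.467, 0.1825, 0.3095]
tool_rot: [0.001, 0.919, -0.003, 0.395]
contact_force: [0.4, -0.0, 0.4]
finger_gap: 0.0854
grip_force: 0.0
```

```bash
cat > chk.py <<'E'
from kin import *
add(); L=fit(); print(L.round(4)); print([ (fk(j,L)[0]-p).round(4).tolist() for j,p in D])
j0=np.array(pose()[2]["joint_positions"]); print(j0.round(3))
def T(nm,g,az,t):
    r1=tgt(az,t,-1); q=np.array(g)-.054*r1.as_matrix()[:,2]; j,c=ik(q,r1,L,j0); print(nm,az,t,j.round(2),"cost",round(c,3))
for t in (.6,.7,.8,.9,1.): 
    T("grasp",[.6248,.18,.245],0,t); T("lift",[.6248,.1755,.295],0,t); T("retr",[.52,.1755,.295],0,t)
    for az in (0,-.3,-.6): T("place",[.447,-.413,.078],az,t); T("placeF",[.475,-.435,.078],az,t)
E
python3 chk.py
```

```text
[0.0159 0.2691 0.3872 0.4991 0.2301 0.1196 0.0263]
[[0.0, -0.0, -0.0], [0.0004, -0.0001, 0.0], [-0.0004, 0.0, 0.0]]
[ 0.203 -0.43   2.259 -0.302  0.531  1.978]
grasp 0 0.6 [ 0.13  0.    1.88 -0.12  0.67  1.77] cost 0.0
lift 0 0.6 [ 0.12 -0.05  1.82 -0.1   0.77  1.74] cost 0.0
retr 0 0.6 [ 0.15 -0.32  2.06 -0.12  0.82  1.78] cost 0.0
place 0 0.6 [-1.2   0.26  1.99  0.79  0.83 -0.16] cost 0.0
placeF 0 0.6 [-1.17  0.33  1.89  0.78  0.83 -0.11] cost 0.0
place -0.3 0.6 [-1.15  0.18  2.08  0.81  0.62  0.1 ] cost 0.0
placeF -0.3 0.6 [-1.12  0.26  1.98  0.79  0.62  0.16] cost 0.0
place -0.6 0.6 [-1.07  0.14  2.13  0.69  0.41  0.53] cost 0.0
placeF -0.6 0.6 [-1.04  0.22  2.03  0.64  0.41  0.6 ] cost 0.0
grasp 0 0.7 [ 0.13 -0.04  1.95 -0.17  0.54  1.82] cost 0.0
lift 0 0.7 [ 0.12 -0.09  1.9  -0.13  0.64  1.77] cost 0.0
retr 0 0.7 [ 0.16 -0.37  2.13 -0.16  0.7   1.82] cost 0.0
place 0 0.7 [-1.25  0.26  2.03  0.94  0.86 -0.32] cost 0.0
placeF 0 0.7 [-1.21  0.33  1.93  0.94  0.84 -0.28] cost 0.0
place -0.3 0.7 [-1.19  0.17  2.14  1.04  0.62 -0.13] cost 0.0
placeF -0.3 0.7 [-1.15  0.25  2.04  1.02
[... 1081 characters left out ...]
3  1.46  0.68 -0.55] cost 0.0
place -0.6 0.9 [-1.14  0.14  2.3   1.84  0.43 -0.65] cost 0.0
placeF -0.6 0.9 [-1.1   0.22  2.21  1.85  0.4  -0.63] cost 0.0
grasp 0 1.0 [ 0.16 -0.09  2.15 -0.95  0.17  2.6 ] cost 0.016
lift 0 1.0 [ 0.14 -0.17  2.11 -0.51  0.24  2.15] cost 0.0
retr 0 1.0 [ 0.19 -0.48  2.33 -0.5   0.34  2.15] cost 0.0
place 0 1.0 [-1.37  0.35  2.1   1.32  1.02 -0.75] cost 0.0
placeF 0 1.0 [-1.32  0.41  2.01  1.33  0.99 -0.7 ] cost 0.0
place -0.3 1.0 [-1.3   0.24  2.25  1.62  0.79 -0.77] cost 0.0
placeF -0.3 1.0 [-1.25  0.31  2.16  1.64  0.76 -0.74] cost 0.0
place -0.6 1.0 [-1.16  0.17  2.34  2.09  0.55 -0.92] cost 0.0
placeF -0.6 1.0 [-1.12  0.24  2.25  2.12  0.51 -0.91] cost 0.0
```

Run:
```python
from h import *
plan([.545,.181,.246],tgt(0,.8,-1)); plan([.6248,.181,.246],tgt(0,.8,-1))
```

```text
twist [ 0.03 -0.08 -0.03] | shift after turn [0.35 0.06 1.85] | shift now-axes [0.33 0.05 1.85] | world [ 0.0393 -0.0015 -0.0258] t 29.1
twist [ 0.03 -0.08 -0.03] | shift after turn [2.58 0.06 4.14] | shift now-axes [2.53 0.03 4.17] | world [ 0.1191 -0.0015 -0.0258] t 29.1
```

>>> play_rows --linear '[[0.12,0.02,0.6],[0.12,0.02,0.65],[0.11,0.02,0.6],[0.5,0,0.5],[0.5,0,0.5],[0.5,0,0.5],[0.4,0,0.45],[0.33,0,0.34],[0,0,0],[0,0,0]]' --twist '[[0.03,-0.08,-0.03],[0,0,0],[0,0,0],[0,0,0],[0,0,0],[0,0,0],[0,0,0],[0,0,0],[0,0,0],[0,0,0]]'

```text
time_s: 30.35
ee_pos: [0.5855, 0.1805, 0.283]
tool_rot: [0.0, 0.921, 0.0, 0.389]
contact_force: [0.1, -0.2, -0.3]
finger_gap: 0.0853
grip_force: 0.0
```

```bash
python3 - <<'E'
from h import *
plan([.6248,.181,.246],tgt(0,.8,-1)); print(pose()[2]["contact_force"])
E
python3 bar.py | grep -v scene
```

```text
twist [0.   0.01 0.  ] | shift after turn [ 0.03 -0.02 -0.  ] | shift now-axes [ 0.03 -0.02 -0.  ] | world [0.0005 0.0005 0.0006] t 30.35
[ 0.11382847 -0.20328874 -0.26476762]
[0.5855 0.1805 0.283 ] tilt 0.799 30.35
wrist 0.225 102 surf [0.616  0.1782] axis(18mm) [0.6245 0.1773]
wrist 0.235 121 surf [0.6161 0.1787] axis(18mm) [0.6246 0.178 ]
wrist 0.245 146 surf [0.6161 0.1792] axis(18mm) [0.6246 0.1787]
wrist 0.255 183 surf [0.616  0.1797] axis(18mm) [0.6245 0.1793]
wrist 0.265 356 surf [0.6167 0.1808] axis(18mm) [0.6252 0.1808]
wrist 0.275 608 surf [0.619  0.1806] axis(18mm) [0.6275 0.1806]
wrist 0.29 2620 surf [0.5915 0.1813] axis(18mm) [0.5974 0.1874]
side 0.225 14 surf [0.6152 0.1822] axis(18mm) [0.6225 0.178 ]
side 0.275 11 surf [0.6227 0.1877] axis(18mm) [0.6301 0.1835]
side 0.29 22 surf [0.6192 0.185 ] axis(18mm) [0.6266 0.1807]
```

>>> play_rows --linear '[[0,0.04,0],[0,0,0],[0,0,0],[0,0,0],[0,0,0],[0,0,0]]' --twist '[[0,0,0],[0,0,0],[0,0,0],[0,0,0],[0,0,0],[0,0,0]]' --gripper 0 --squeeze 70

```text
time_s: 31.25
ee_pos: [0.586, 0.1796, 0.2835]
tool_rot: [0.0, 0.921, 0.0, 0.389]
contact_force: [0.1, -0.9, 1.3]
finger_gap: 0.0163
grip_force: 68.0
```

```bash
python3 look.py; python3 bar.py | grep -v scene
```

```text
face [0.7001 0.1822 0.2186] force [ 0.1 -0.9  1.3] t 31.25
wrist L 1176 0.213
wrist R 1873 0.2138
wrist bar 4413 [0.6171 0.1715 0.2693]
side L 193 0.2141
side bar 30 [0.6208 0.1847 0.2792]
[0.586  0.1796 0.2835] tilt 0.8 31.35
wrist 0.225 101 surf [0.6163 0.179 ] axis(18mm) [0.6248 0.1786]
wrist 0.235 121 surf [0.6165 0.179 ] axis(18mm) [0.625  0.1787]
wrist 0.245 917 surf [0.6359 0.1779] axis(18mm) [0.6444 0.1775]
wrist 0.255 1430 surf [0.6236 0.1774] axis(18mm) [0.6321 0.1767]
wrist 0.265 1684 surf [0.6173 0.1722] axis(18mm) [0.6255 0.1698]
wrist 0.275 3227 surf [0.6116 0.1701] axis(18mm) [0.6193 0.1664]
wrist 0.29 3463 surf [0.6007 0.1796] axis(18mm) [0.6092 0.1793]
side 0.225 26 surf [0.6164 0.1842] axis(18mm) [0.6238 0.1799]
side 0.235 5 surf [0.6149 0.1861] axis(18mm) [0.6223 0.1818]
side 0.255 7 surf [0.6257 0.1945] axis(18mm) [0.6332 0.1904]
side 0.275 17 surf [0.6211 0.1857] axis(18mm) [0.6285 0.1815]
side 0.29 29 surf [0.6189 0.1842] axis(18mm) [0.6262 0.1799]
```

>>> play_rows --linear '[[0,0.06,0],[0,0.06,0],[0,0,0],[0.07,0,-0.07],[0.14,0,-0.14],[0.14,0,-0.14],[0,0,0]]' --twist '[[0,0,0],[0,0,0],[0,0,0],[0,0,0],[0,0,0],[0,0,0],[0,0,0]]'

```text
time_s: 32.38
ee_pos: [0.5859, 0.1766, 0.2963]
tool_rot: [0.0, 0.921, 0.0, 0.389]
contact_force: [0.3, 0.1, -0.6]
finger_gap: 0.0166
grip_force: 68.0
```

>>> play_rows --linear '[[0.2,0,-0.2],[0.2,0,-0.2],[0.2,0,-0.2],[0.2,0,-0.19],[0.2,0,-0.19],[0,0,0],[0,0,0]]' --twist '[[0,0,0],[0,0,0],[0,0,0],[0,0,0],[0,0,0],[0,0,0],[0,0,0]]'

```text
time_s: 33.25
ee_pos: [0.5854, 0.1766, 0.3303]
tool_rot: [0.0, 0.921, 0.0, 0.389]
contact_force: [0.2, -0.6, -1.5]
finger_gap: 0.0158
grip_force: 68.0
```

```bash
cat > foot.py <<'E'
from h import *
p,r,o=pose(); g=p+r.apply([0,0,.054]); print("grasp",g.round(4),"force",np.round(o["contact_force"],1),"t",o["time_s"])
for n in ["side","scene"]:
    c=cam(n); W=cloud(c); z=W[...,2]; b=(np.linalg.norm(W[...,:2]-g[:2],axis=-1)<.022)&(z<g[2]-.02)&(z>g[2]-.105)&(z>.025)
    if b.sum()>5:
        P=W[b]; print(n,b.sum(),"zmin",np.percentile(P[:,2],2).round(4),"slopes x,y per z",np.polyfit(P[:,2],P[:,0],1)[0].round(3),np.polyfit(P[:,2],P[:,1],1)[0].round(3))
    if n=="side": cv2.imwrite("pics/foot.png",c["img"])
E
python3 foot.py
```

```text
grasp [0.6241 0.1766 0.2926] force [ 0.2 -0.6 -1.5] t 33.25
side 340 zmin 0.192 slopes x,y per z -0.084 0.187
scene 141 zmin 0.1926 slopes x,y per z 0.057 -0.3
```

View pics/foot.png

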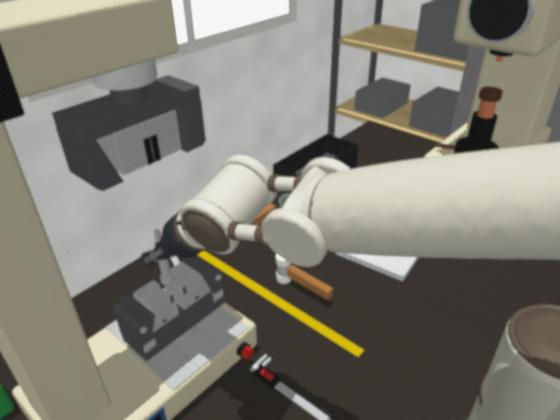

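The side view shows the bar (163,250) lifted in the gripper with the upper grip (130,130) well clear above. Lifting a little more and backing out.

>>> play_rows --linear '[[0.14,0,-0.14],[0.14,0,-0.14],[-0.2,0,-0.2],[-0.4,0,-0.4],[-0.5,0,-0.5],[-0.5,0,-0.5],[-0.5,0,-0.5],[-0.5,0,-0.5],[-0.5,0,-0.5],[0,0,0]]' --twist '[[0,0,0],[0,0,0],[0,0,0],[0,0,0],[0,0,0],[0,0,0],[0,0,0],[0,0,0],[0,0,0],[0,0,0]]'

```text
time_s: 34.6
ee_pos: [0.4749, 0.1768, 0.3389]
tool_rot: [0.0, 0.921, 0.0, 0.389]
contact_force: [-0.1, -0.9, -1.6]
finger_gap: 0.0159
grip_force: 68.2
```

```bash
python3 foot.py
python3 - <<'E'
from kin import *
L=fit(); j0=np.array(pose()[2]["joint_positions"])
r1=tgt(0,.8,-1)
plan([.447,-.413,.23],r1)
p,r,o=pose()
q1=np.array([.447,-.413,.23])-.054*r1.as_matrix()[:,2]
for s in np.linspace(0,1,9):
    q=p+(q1-p)*s; j0,c=ik(q,r1,L,j0); print(q.round(3),j0.round(2),round(c,4))
E
```

```text
grasp [0.5137 0.1768 0.3013] force [-0.1 -0.9 -1.6] t 34.6
side 260 zmin 0.2324 slopes x,y per z 0.021 -0.032
scene 96 zmin 0.23 slopes x,y per z -0.058 0.023
twist [ 0. -0.  0.] | shift after turn [-3.94 23.59  0.06] | shift now-axes [-3.96 23.58  0.06] | world [-0.0677 -0.5896 -0.0717] t 34.7
[0.476 0.177 0.339] [ 0.18 -0.44  2.2  -0.22  0.6   1.88] 0.0
[0.467 0.103 0.33 ] [-0.06 -0.57  2.3   0.07  0.61  1.48] 0.0
[0.459 0.029 0.321] [-0.32 -0.66  2.36  0.36  0.69  1.06] 0.0
[ 0.451 -0.044  0.312] [-0.58 -0.68  2.39  0.58  0.8   0.72] 0.0
[ 0.442 -0.118  0.303] [-0.81 -0.62  2.38  0.72  0.91  0.44] 0.0
[ 0.434 -0.192  0.295] [-0.99 -0.49  2.33  0.81  0.98  0.22] 0.0
[ 0.425 -0.266  0.286] [-1.12 -0.33  2.24  0.86  1.02  0.06] 0.0
[ 0.417 -0.339  0.277] [-1.22 -0.16  2.12  0.89  1.05 -0.06] 0.0
[ 0.408 -0.413  0.268] [-1.29  0.01  1.98  0.89  1.09 -0.13] 0.0
```

>>> play_rows --linear '[[0,0.4,0],[-0.1,0.8,0],[-0.17,0.95,0],[-0.17,0.95,0],[-0.17,0.95,0],[-0.17,0.95,0],[-0.17,0.95,0],[-0.17,0.95,0],[-0.17,0.95,0],[-0.17,0.95,0]]' --twist '[[0,0,0],[0,0,0],[0,0,0],[0,0,0],[0,0,0],[0,0,0],[0,0,0],[0,0,0],[0,0,0],[0,0,0]]'

```text
time_s: 35.95
ee_pos: [0.4506, -0.0448, 0.3132]
tool_rot: [0.001, 0.921, 0.0, 0.389]
contact_force: [0.7, -0.8, -2.1]
finger_gap: 0.0163
grip_force: 68.3
```

>>> play_rows --linear '[[-0.17,0.95,0],[-0.17,0.95,0],[-0.17,0.95,0],[-0.17,0.95,0],[-0.17,0.95,0],[-0.17,0.95,0],[-0.17,0.95,0],[-0.17,0.95,0],[-0.17,0.95,0],[-0.17,0.95,0]]' --twist '[[0,0,0],[0,0,0],[0,0,0],[0,0,0],[0,0,0],[0,0,0],[0,0,0],[0,0,0],[0,0,0],[0,0,0]]'

```text
time_s: 37.2
ee_pos: [0.4206, -0.2828, 0.2826]
tool_rot: [0.001, 0.921, -0.0, 0.389]
contact_force: [-0.0, -0.8, -2.1]
finger_gap: 0.0167
grip_force: 68.3
```

>>> play_rows --linear '[[-0.17,0.95,0],[-0.17,0.95,0],[-0.1,0.8,0],[0,0.4,0],[0,0,0],[0,0,0]]' --twist '[[0,0,0],[0,0,0],[0,0,0],[0,0,0],[0,0,0],[0,0,0]]'

```text
time_s: 37.95
ee_pos: [0.4133, -0.358, 0.2747]
tool_rot: [0.0, 0.921, 0.0, 0.389]
contact_force: [-0.7, 0.6, -2.4]
finger_gap: 0.016
grip_force: 68.3
```

```bash
python3 foot.py
python3 - <<'E'
from h import *
r1=tgt(0,.8,-1)
plan([.447,-.413,.12],r1)
c=cam("wrist"); cv2.imwrite("pics/w5.png",c["img"])
E
```

```text
grasp [ 0.452  -0.3579  0.2371] force [-0.7  0.6 -2.4] t 37.95
scene 123 zmin 0.1654 slopes x,y per z -0.011 0.042
twist [-0.    0.01  0.01] | shift after turn [-3.51  2.21  3.12] | shift now-axes [-3.51  2.2   3.12] | world [-0.0051 -0.0552 -0.1172] t 38.05
```

View pics/w5.png

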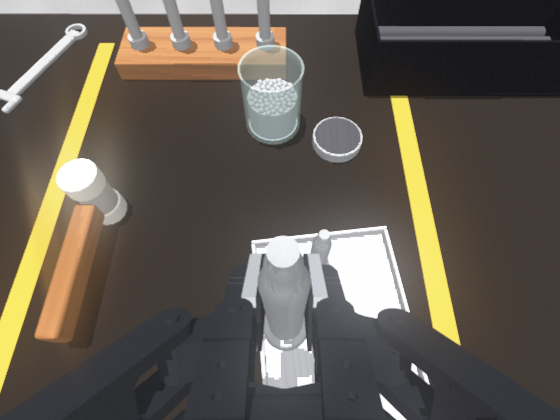

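The wrist view shows the bar (285,290) held upright, the tray below with the other half at (322,245), and the mallet standing at (90,190).

>>> play_rows --linear '[[-0.05,0.7,-0.05],[-0.05,0.9,-0.05],[-0.05,0.6,-0.05],[-0.4,0,0.38],[-0.6,0,0.59],[-0.6,0,0.59],[-0.6,0,0.59],[-0.6,0,0.59],[-0.5,0,0.4],[-0.3,0,0.3]]' --twist '[[0,0,0],[0,0,0],[0,0,0],[0,0,0],[0,0,0],[0,0,0],[0,0,0],[0,0,0],[0,0,0],[0,0,0]]'

```text
time_s: 39.35
ee_pos: [0.4067, -0.412, 0.1485]
tool_rot: [-0.001, 0.921, 0.0, 0.389]
contact_force: [0.3, -0.2, -1.0]
finger_gap: 0.0162
grip_force: 68.4
```

```bash
python3 foot.py
python3 - <<'E'
from h import *
plan([.447,-.413,.076],tgt(0,.8,-1))
E
```

```text
grasp [ 0.4453 -0.4119  0.1108] force [ 0.3 -0.2 -1. ] t 39.35
scene 107 zmin 0.0377 slopes x,y per z 0.018 0.042
twist [-0.01  0.01 -0.01] | shift after turn [-0.96  0.03  1.02] | shift now-axes [-0.96  0.04  1.02] | world [ 0.0016 -0.0009 -0.035 ] t 39.45
```

>>> play_rows --linear '[[-0.3,0,0.3],[-0.3,0,0.3],[-0.18,0,0.18],[-0.08,0,0.08],[-0.04,0,0.04],[0,0,0]]' --twist '[[0,0,0],[0,0,0],[0,0,0],[0,0,0],[0,0,0],[0,0,0]]'

```text
time_s: 40.2
ee_pos: [0.4073, -0.4137, 0.1186]
tool_rot: [0.0, 0.921, 0.0, 0.389]
contact_force: [0.9, -0.1, -2.8]
finger_gap: 0.0164
grip_force: 68.4
```

>>> play_rows --linear '[[-0.03,0,0.03],[-0.03,0,0.03],[0,0,0]]' --twist '[[0,0,0],[0,0,0],[0,0,0]]'

```text
time_s: 40.58
ee_pos: [0.4073, -0.4135, 0.1163]
tool_rot: [0.0, 0.921, 0.0, 0.389]
contact_force: [0.3, 0.2, -1.7]
finger_gap: 0.0166
grip_force: 68.4
```

>>> play_rows --linear '[[-0.03,0,0.03],[-0.03,0,0.03],[0,0,0]]' --twist '[[0,0,0],[0,0,0],[0,0,0]]'

```text
time_s: 40.95
ee_pos: [0.4073, -0.4135, 0.1141]
tool_rot: [0.0, 0.921, 0.0, 0.389]
contact_force: [-0.0, 0.1, -1.4]
finger_gap: 0.0161
grip_force: 68.4
```

>>> play_rows --linear '[[-0.02,0,0.02],[-0.02,0,0.02],[0,0,0]]' --twist '[[0,0,0],[0,0,0],[0,0,0]]'

```text
time_s: 41.32
ee_pos: [0.4074, -0.4136, 0.1129]
tool_rot: [0.0, 0.921, 0.0, 0.389]
contact_force: [-1.0, -0.4, -1.4]
finger_gap: 0.0165
grip_force: 68.4
```

>>> play_rows --linear '[[-0.03,0,0.03],[0,0,0],[0,0,0]]' --twist '[[0,0,0],[0,0,0],[0,0,0]]'

```text
time_s: 41.7
ee_pos: [0.4077, -0.4139, 0.1128]
tool_rot: [0.0, 0.921, 0.001, 0.39]
contact_force: [-2.0, 1.8, 5.0]
finger_gap: 0.0164
grip_force: 68.8
```

>>> play_rows --linear '[[-0.03,0,0.03],[0,0,0],[0,0,0]]' --twist '[[0,0,0],[0,0,0],[0,0,0]]'

```text
time_s: 42.08
ee_pos: [0.408, -0.4142, 0.1126]
tool_rot: [0.0, 0.921, 0.001, 0.391]
contact_force: [-4.1, 2.4, 11.1]
finger_gap: 0.0163
grip_force: 69.1
```

```bash
python3 foot.py
python3 - <<'E'
from h import *
p,r,o=pose(); g=p+r.apply([0,0,.054])
c=cam("scene"); W=cloud(c); z=W[...,2]
m=(np.linalg.norm(W[...,:2]-g[:2],axis=-1)<.03)&(z<.2); P=W[m]
top=(np.linalg.norm(W[...,:2]-g[:2],axis=-1)<.02)
cv2.imwrite("pics/place.png",cv2.resize(c["img"][280:400,120:280],(640,480),interpolation=cv2.INTER_CUBIC))
E
```

```text
grasp [ 0.4468 -0.4142  0.0751] force [-4.1  2.4 11.1] t 42.075
scene 42 zmin 0.0257 slopes x,y per z 0.032 0.013
```

View pics/place.png

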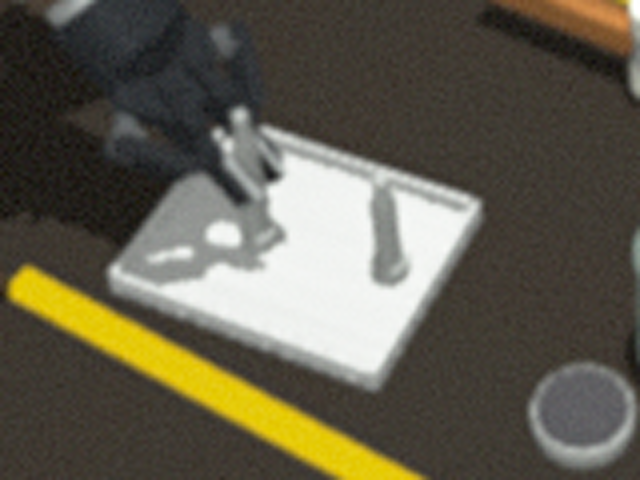

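The crop shows the bar standing in the front part of the tray (260,235 foot), the other half upright at (390,270). Contact felt; easing off and releasing.

>>> play_rows --linear '[[0.02,0,-0.02],[0.01,0,-0.01],[0,0,0]]' --twist '[[0,0,0],[0,0,0],[0,0,0]]' --squeeze 20

```text
time_s: 42.6
ee_pos: [0.4077, -0.4141, 0.1127]
tool_rot: [0.001, 0.921, 0.0, 0.39]
contact_force: [-0.8, 0.8, 6.9]
finger_gap: 0.0163
grip_force: 68.5
```

>>> play_rows --linear '[[0,0,0],[0,0,0],[0,0,0],[0,0,0],[0,0,0],[0,0,0]]' --twist '[[0,0,0],[0,0,0],[0,0,0],[0,0,0],[0,0,0],[0,0,0]]' --gripper 1

```text
time_s: 43.35
ee_pos: [0.4073, -0.4136, 0.1118]
tool_rot: [0.0, 0.921, 0.0, 0.389]
contact_force: [-0.6, 0.3, -0.2]
finger_gap: 0.0857
grip_force: 0.0
```

>>> play_rows --linear '[[0,0,-0.2],[0,0,-0.4],[0,0,-0.6],[0,0,-0.7],[0,0,-0.7],[0,0,-0.7],[0,0,-0.7],[0,0,-0.4],[0,0,0],[0,0,0]]' --twist '[[0,0,0],[0,0,0],[0,0,0],[0,0,0],[0,0,0],[0,0,0],[0,0,0],[0,0,0],[0,0,0],[0,0,0]]'

```text
time_s: 44.6
ee_pos: [0.3285, -0.4133, 0.1882]
tool_rot: [-0.0, 0.921, 0.0, 0.389]
contact_force: [0.1, 0.2, -0.0]
finger_gap: 0.0854
grip_force: 0.0
```

Run:
```python
from h import *
for n in ["wrist","scene"]:
    c=cam(n); W=cloud(c); z=W[...,2]
    for nm,g in(("bar",(.447,-.414)),("half",(.539,-.392))):
        m=(np.hypot(W[...,0]-g[0],W[...,1]-g[1])<.03)&(z>.03)&(z<.14); P=W[m]
        if len(P)>5: print(n,nm,len(P),P.mean(0).round(3),"zmax",P[:,2].max().round(3),"slopes",np.polyfit(P[:,2],P[:,0],1)[0].round(3),np.polyfit(P[:,2],P[:,1],1)[0].round(3))
c=cam("side");W=cloud(c)
h=(abs(W[...,0]-.6075)<.03)&(abs(W[...,1]+.15)<.03)&(abs(W[...,2]-.08)<.006); print("mallet head",h.sum(),np.median(W[h],0))
for s in (1,-1):
    m=(abs(W[...,0]-F0[0])<.022)&(abs(s*(W[...,1]-F0[1])-.033)<.012)&(abs(W[...,2]-.225)<.02); print("jaw",s,np.median(W[m][:,2]))
print(pose()[2]["contact_force"],pose()[2]["time_s"])
```

```text
wrist bar 1922 [ 0.441 -0.415  0.09 ] zmax 0.128 slopes 0.063 -0.001
wrist half 1188 [ 0.533 -0.393  0.067] zmax 0.096 slopes 0.082 0.007
scene bar 172 [ 0.452 -0.419  0.08 ] zmax 0.129 slopes -0.024 0.035
scene half 120 [ 0.544 -0.398  0.065] zmax 0.098 slopes -0.046 0.065
mallet head 148 [ 0.60563254 -0.14857385  0.0794118 ]
jaw 1 0.21403769969611364
jaw -1 0.21505982442261784
[ 0.09189668 -0.38137364 -0.17604568] 44.75
```

Bar and half both stand upright, jaws are down, and the mallet is on the bench.

```bash
python3 -c "
from cell import bot
print(bot.hand_in())"
```

```text
the job is handed in; nothing more can be done
None
```

Job handed in with no verdict returned: my last check showed both jaws down, the mallet back standing on the bench, and the bar and its other half both upright in the tray.

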